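Carry a wet painted tile to the drying rack on a lifter

TASK

The figures of the tile on the four painter's points are still wet: take the steel lifter by its handle, slide its blade under the tile between the points, lift the tile off and carry it, level and face up, to the drying rack that is empty. Lower it gently until it lies flat on both runners between the upright fences, draw the blade out from under it, and lay the lifter flat on the bench again. The gripper must not touch the wet tile, and the tile already drying on the other rack and the open paint tin stay as they are.

Things in the scene. Friction and masses are not known exactly. Their poses are not given: they have to be found in the camera images.
- wet_tile: Dark embossed tile with freshly painted raised figures, 76 (x) x 65 (y) x 7 mm with the figures (plate 4 mm), 60 g, on the stand's points. Origin: middle of its underside, z up out of the painted face. Its x lies along the stand's y, its 76 mm across the blade's path, and must lie across the runners in the rack too.
- stand: Painting stand, fixed: board 90 (x) x 94 (y) x 9 mm with four black cones (17 mm high, 17 wide at foot, 5 at tip) at x +-22, y +-32 mm. Origin: middle of its underside on the bench, z up. The tips, 26 mm above the bench, carry the tile: 17 mm free below it, about 50 mm between cones. The blade goes in along the stand's +x from its -x side, which looks to the robot's right front.
- rack_free: Empty drying rack, fixed: base 94 (x) x 104 (y) x 9 mm. Two dark wooden runners along x (-45 to +41 mm) at y +-30 to +-42, tops 26 mm above the bench; beside them metal fences to 34 mm, 84 mm apart inside; end stops to 34 mm at x +41. Between the runners a 60 mm slot, open at both ends, takes the blade, which leaves along -x. Origin: middle of the underside, z up. Tile's place: x 0, y 0.
- rack_used: A second rack of the same make and size, fixed, with a tile drying on it.
- dry_tile: Grey embossed tile, 76 x 59 x 7 mm, lying on the other rack; leave it there. Origin at the centre of its underside.
- lifter: Cranked dark steel lifter (spatula), 160 g, lying blade flat on the bench, handle raised. Origin: middle of the blade's underside, +x to the tip, z up. Blade x -50 to +50, 42 wide (y), 3 mm thick; neck rises at x -46 to -62 mm. Dark wooden handle along x, -67 to -155 mm, 20 wide, 24 high, its middle 52 mm above the blade's underside.
- lifter_grip (a point): Point in the middle of the handle's front half where to pinch it across its width from above: at x = -80, y = 0, z = 52 mm in the lifter's frame.
- ochre_tin: Open paint tin, 74 mm across, 65 mm high, standing on the bench at the right; leave it. Origin at the centre of its bottom.

How it is judged:
By the outcome, as a careful person would: the job done as asked, in the order asked, and still so for the second after the job is handed in, with the robot touching nothing.
It also fails if it takes over 54 s, if anything falls off the work surface, if the arm or the gripper's body presses on something with over 40 N, if the wrist force passes 120 N, or if a joint passes its speed limit or range.

ROBOT

A 6-joint arm with a two-finger parallel gripper is mounted at the origin on a cart in front of the work surface, level with it; the furniture and walls round the work are solid. World frame = base frame: x ahead of the robot, y to its left, z up, the work surface at z = 0. Lengths are in m, angles in rad, forces in N, time in s.
With the tool pointing down it reaches from about 0.35 to 0.925 m from the base axis. Payload 6.4 kg.
Tool frame: the origin (TCP) lies on the centre line of the jaws, within the pads' length; the fingertips stand 19 mm ahead of it and the grasp point (between the pads) is the TCP (ctrl.nose_length is the distance from the TCP to the fingertips, in m); z points along the fingers, y is the line along which they close (so a half turn about z gives the same grasp; the last joint's range is limited). The gripper opens to 85 mm and grips with 20 to 120 N. Pads are 22 mm wide; open, the fingers measure 114 mm over their backs; the gripper's body (76 mm by 85 mm) begins 54 mm behind the grasp point. The pads swing forward as they close: fully open they stand 13 mm farther back than shut.
Start: joints at [-1.332, 0.245, 1.558, -0, 1.339, -0.174], TCP at [0.261, -0.595, 0.25] pointing down, gripper open.
Joint ranges: [-3.13, 3.13], [-1.02, 2.26], [0.13, 2.54], [-0.95, 4.09], [0.21, 2.88], [-2.74, 2.74]. Speed limits (rad/s): [2.57, 2.57, 3.14, 3.14, 3.14, 3.14].

INTERFACE

Orientations are given as a unit quaternion [w, x, y, z].
In Python, from plant import ctrl gives the robot as it stands.
- The arm moves only by the tool send_rows, never from a script. Its argument "steps" is text: rows parted by semicolons, each of 5 numbers parted by spaces: the shift along the tool's x, y, z in mm, then the turn about the tool's z in rad, then the closure, from -1 (fully open) to 1 (shut). A call has 1 to 20 rows; each row shifts and turns the commanded pose from where the row before left it, along the tool's axes as they then stand; what a row does not reach is not made up. A row lasts 1/8 s, in which the tool goes at most 62.5 mm and 10.7 degrees, less where a joint would pass 70% of its speed; a pose out of reach is approached as far as the arm can. A call with a gripper value outside its range is refused whole. The fingers move at their own pace and stop on an object; "force" is the grip in N (left out, the last holds). Time passes only in rows, so rows that do not move let the fingers close. It gives the time, the measured TCP pose, the force, the opening and the grip force at its end, in the units of the state.
- ctrl.get_obs(): the state, without advancing time (a new reading comes with each control period).
- ctrl.get_image(name): name is "scene" or "side" or "wrist"; returns the picture (420x560x3 uint8, blue, green, red); there is no depth.
- ctrl.get_calibration(name): a dict with "mtx" (3x3 intrinsics, pixels), "distortion" ([k1, k2, p1, p2, k3] as OpenCV has them; the pictures are not rectified), "R" (3x3) and "t" (3): a world point X has camera coordinates R X + t. Camera axes: x right, y down, z forward; pixel columns grow to the right and rows downward; lengths in m; the calibration is good to about 2 mm. A picture is of the moment at which its call begins: read the wrist's pose just before it. get_calibration takes no time and is no camera call; for the wrist camera it gives the pose at the moment of the call.
- ctrl.hand_in(): hands the job in; it is judged then, once.
Trained networks look in the newest picture that a camera, given by its name, has taken for a name from the list of things; names that differ only in an ending like _2 or _b are one class to them, and where a whole thing is asked for, a point or a joint stands for the part that bears it (a point fixed in the world has none). Each returns a list of dicts, best first, with "conf" (0 to 1); they miss things now and then, are a little off and sometimes report something else, mostly with a low value. They report only what shows in the picture. A call takes as long as a camera call.
- ctrl.silhouettes(camera, thing): "region" (420x560 bool, what is visible of it) and "bbox" ([left, top, right, bottom] in pixels, round what is visible of it).
- ctrl.landmark_of(camera, thing): "at" ([column, row] in pixels: a listed point, or the origin of a listed thing).
The state is a dict: "t": time; "q": joint angles; "joint_velocities": joint speeds; "joint_efforts": joint torques, N m; "ee_pos": TCP position; "orientation": TCP orientation; "contact_force": force on the tool from outside, world axes, zero at the start; "wrist_torque": the same for the moment, N m; "grip_width": opening from 0.0 (shut) to 1.0 (fully open); "gripper_force": force on a finger pad.
Only numpy, scipy, OpenCV 4.12 (cv2) and the standard library are available. Lean on these libraries where they do the work, as an engineer would, in place of code of your own. Each camera call takes 0.05 s, during which the arm holds its last target. There are 200 camera calls.

## Working session

There is one attempt and no reset: what is moved stays moved. The work goes in short steps, Python scripts to look and compute and a tool call to move; the robot and the scene stay as the last step left them, time stands still between calls to the robot, and variables do not carry over. Pictures are saved under pics/ and viewed, at most 13 in all, crops included, and the job is handed in when it is done.

Besides the shell and the picture viewer there is one more tool, called after ">>>" as name(argument=value, ...) on one line, values as JSON. send_rows: Moves the arm, as the interface text tells. Its arguments: {"type":"object","properties":{"steps":{"type":"string"},"force":{"type":"number"}},"required":["steps"]}

```bash
mkdir -p pics; ls
cat > a.py <<'E'
from plant import ctrl
import cv2,numpy as np
o=ctrl.get_obs();print(o['t'],o['ee_pos'],o['orientation'],o['grip_width'])
for c in ['scene','side']:
    cv2.imwrite(f'pics/{c}0.png',ctrl.get_image(c))
    k=ctrl.get_calibration(c);print(c,np.array(k['mtx']).round(1).tolist(),k['distortion'],(-np.array(k['R']).T@k['t']).round(3))
    for n in ['wet_tile','stand','rack_free','rack_used','dry_tile','lifter','lifter_grip','ochre_tin']:
        l=ctrl.landmark_of(c,n);s=ctrl.silhouettes(c,n)
        print(n,[(np.round(d['at']).tolist(),round(d['conf'],2)) for d in l[:3]],[(np.round(d['bbox']).tolist(),round(d['conf'],2)) for d in s[:3]])
E
python3 a.py
```

```text
pics
0.0 [ 0.26063054 -0.59487693  0.24915221] [-1.00215355e-03  9.78778455e-01  2.04918838e-01 -2.22635737e-05] 1.0005069216833116
scene [[449.1, 0.0, 284.0], [0.0, 449.1, 212.1], [0.0, 0.0, 1.0]] [0.01976035 0.         0.         0.         0.        ] [ 0.047 -0.925  0.933]
wet_tile [([239.0, 173.0], 0.68)] [([239.0, 168.0, 254.0, 186.0], 0.4)]
stand [([236.0, 180.0], 0.4)] [([251.0, 169.0, 258.0, 181.0], 0.41)]
rack_free [] []
rack_used [] []
dry_tile [] []
lifter [([314.0, 291.0], 0.47)] [([318.0, 278.0, 328.0, 296.0], 0.54)]
lifter_grip [([312.0, 288.0], 0.66)] [([318.0, 274.0, 333.0, 296.0], 0.69)]
ochre_tin [([383.0, 294.0], 0.58)] [([369.0, 270.0, 404.0, 307.0], 0.86)]
side [[525.9, 0.0, 277.3], [0.0, 525.9, 212.5], [0.0, 0.0, 1.0]] [-0.09027845  0.          0.          0.          0.        ] [ 0.304 -1.086  0.839]
wet_tile [([270.0, 149.0], 0.68)] [([253.0, 138.0, 284.0, 153.0], 0.68)]
stand [([274.0, 154.0], 0.69)] [([252.0, 148.0, 290.0, 166.0], 0.57)]
rack_free [([274.0, 192.0], 0.73)] [([256.0, 170.0, 304.0, 208.0], 0.76)]
rack_used [([300.0, 244.0], 0.66)] [([268.0, 216.0, 328.0, 262.0], 0.77)]
dry_tile [([296.0, 234.0], 0.71)] [([277.0, 218.0, 318.0, 249.0], 0.72), ([254.0, 150.0, 292.0, 167.0], 0.52)]
lifter [([289.0, 288.0], 0.57)] [([221.0, 276.0, 311.0, 314.0], 0.85)]
lifter_grip [([257.0, 288.0], 0.91)] [([223.0, 275.0, 313.0, 310.0], 0.82)]
ochre_tin [([368.0, 322.0], 0.75)] [([351.0, 286.0, 393.0, 333.0], 0.72)]
```

View pics/scene0.png

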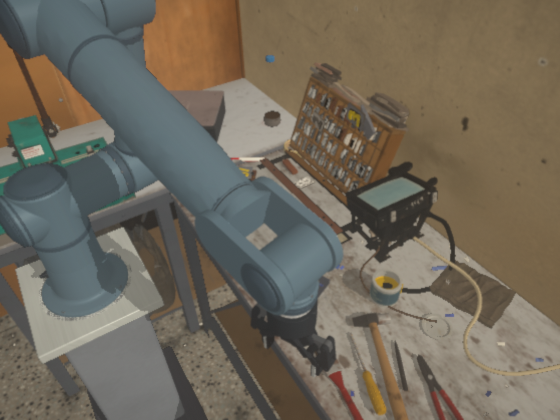

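View pics/side0.png

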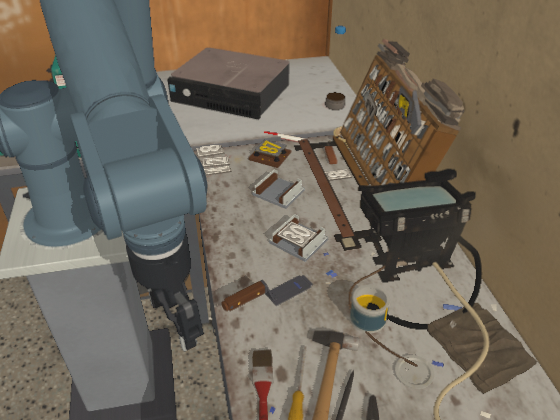

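The scene camera is mostly blocked by the arm. The side view shows everything: the lifter (handle at 245,295, blade at 290,290), the used rack (298,237), the free rack (277,190), the stand with the wet tile (270,150) and the tin (369,308).

```bash
cat > h.py <<'E'
from plant import ctrl
import cv2,numpy as np
def ray(k,uv):
    R=np.array(k['R']);t=np.array(k['t']).ravel()
    p=cv2.undistortPoints(np.array([[uv]],float),np.array(k['mtx']),np.array(k['distortion']))[0,0]
    return -R.T@t, R.T@np.array([p[0],p[1],1])
def onz(k,uv,z):
    c,d=ray(k,uv);return c+d*(z-c[2])/d[2]
def proj(k,P):
    R=np.array(k['R']);return cv2.projectPoints(np.array(P,float).reshape(-1,1,3),cv2.Rodrigues(R)[0],np.array(k['t'],float).reshape(3,1),np.array(k['mtx']),np.array(k['distortion']))[0].reshape(-1,2)
def T(x,y,a,P,z=0):
    P=np.atleast_2d(np.array(P,float));c,s=np.cos(a),np.sin(a)
    return np.c_[x+c*P[:,0]-s*P[:,1],y+s*P[:,0]+c*P[:,1],z+P[:,2]]
E
python3 - <<'E'
from h import *
k=ctrl.get_calibration('side')
for n,uv,z in [('tile',(270,149),.026),('stand',(274,154),0),('free',(274,192),0),('used',(300,244),0),('dry',(296,234),.026),('lifter',(289,288),0),('grip',(257,288),.052),('tin',(368,322),0)]:
    p=onz(k,uv,z);print(n,p.round(3),np.hypot(p[0],p[1]).round(3))
w=ctrl.get_calibration('wrist');R=np.array(w['R'])
o=ctrl.get_obs();C=-R.T@w['t'];print(w['mtx'],C,R.round(3).tolist())
E
```

```text
tile [0.552 0.158 0.026] 0.575
stand [0.566 0.17  0.   ] 0.591
free [ 0.529 -0.008  0.   ] 0.529
used [ 0.547 -0.217  0.   ] 0.588
dry [ 0.539 -0.209  0.026] 0.578
lifter [ 0.49  -0.346  0.   ] 0.6
grip [ 0.416 -0.378  0.052] 0.562
tin [ 0.625 -0.469  0.   ] 0.781
[[308.57529745   0.         280.19697924]
 [  0.         308.57529745 204.53855121]
 [  0.           0.           1.        ]] [ 0.32664778 -0.56852092  0.37386958] [[0.402, -0.916, 0.001], [-0.879, -0.386, 0.28], [-0.256, -0.113, -0.96]]
```

>>> send_rows(steps="46 -27 0 0 -1;46 -27 0 0 -1;46 -27 0 0 -1;46 -27 0 0 -1;45 -29 0 0 -1;0 0 0 0 -1")

```text
t: 2.45
ee_pos: [0.4171, -0.3755, 0.2504]
orientation: [-0.0, 0.978, 0.207, 0.0]
contact_force: [-0.2, -0.1, 0.0]
grip_width: 0.999
gripper_force: 0.0
```

Run:
```python
from h import *
import pickle
o=ctrl.get_obs();k=ctrl.get_calibration('wrist');im=ctrl.get_image('wrist')
cv2.imwrite('pics/w1.png',im);pickle.dump((k,o),open('w1.pkl','wb'))
print(o['t'],o['ee_pos'],o['orientation'])
for n,z in [('lifter',0),('lifter_grip',.052),('ochre_tin',0),('rack_used',0),('dry_tile',.026),('rack_free',0)]:
    for d in ctrl.landmark_of('wrist',n)[:2]: print(n,round(d['conf'],2),np.round(d['at']),onz(k,d['at'],z).round(4))
s=ctrl.silhouettes('wrist','lifter')
print([(d['conf'],d['bbox']) for d in s]); np.save('w1m.npy',s[0]['region'])
```

```text
2.45 [ 0.41708829 -0.37548222  0.25040473] [-6.10343335e-05  9.78284989e-01  2.07264225e-01  1.31438987e-04]
lifter 0.88 [284. 109.] [ 0.4904 -0.3496  0.    ]
lifter 0.36 [428.  35.] [ 0.6294 -0.4628  0.    ]
lifter_grip 0.55 [282. 185.] [ 0.4175 -0.3796  0.052 ]
ochre_tin 0.71 [430.  38.] [ 0.6269 -0.4661  0.    ]
dry_tile 0.66 [177.   6.] [ 0.5388 -0.2102  0.026 ]
[(0.83, [265.5, 62.0, 306.4, 253.6])]
```

View pics/w1.png

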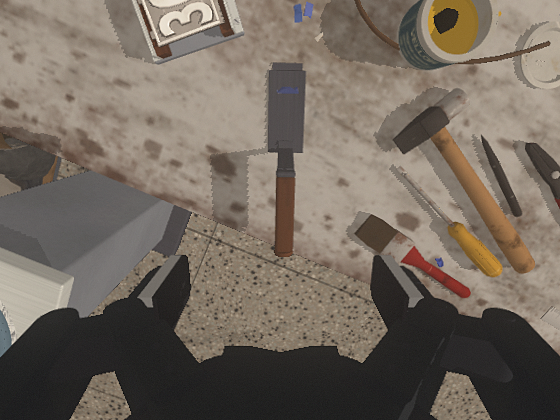

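The lifter lies upright in the picture: blade from (286,68) to (285,152), handle from (286,177) to (284,254), and the tin at (430,35). Next I'll survey the stand and the racks.

>>> send_rows(steps="31 -45 -10 0 -1;31 -45 -10 0 -1;31 -45 -10 0 -1;31 -45 -10 0 -1;31 -45 -10 0 -1;31 -45 -10 0 -1;31 -45 -10 0 -1;31 -45 -10 0 -1;0 0 0 0 -1")

```text
t: 3.98
ee_pos: [0.4989, 0.0536, 0.3313]
orientation: [0.0, 0.978, 0.207, 0.001]
contact_force: [0.3, 0.1, -0.2]
grip_width: 0.998
gripper_force: 0.0
```

Run:
```python
from h import *
import pickle
o=ctrl.get_obs();k=ctrl.get_calibration('wrist');im=ctrl.get_image('wrist')
cv2.imwrite('pics/w2.png',im);pickle.dump((k,o),open('w2.pkl','wb'))
print(o['t'],o['ee_pos'],o['orientation'])
for n,z in [('wet_tile',.026),('stand',0),('rack_used',0),('dry_tile',.026),('rack_free',0)]:
    for d in ctrl.landmark_of('wrist',n)[:2]: print(n,round(d['conf'],2),np.round(d['at']),onz(k,d['at'],z).round(4))
M={}
for n in ['wet_tile','rack_free','stand']:
    s=ctrl.silhouettes('wrist',n); print(n,[(d['conf'],d['bbox']) for d in s]); M[n]=s[0]['region'] if s else None
pickle.dump(M,open('w2m.pkl','wb'))
```

```text
3.975 [0.49887436 0.05359178 0.33133686] [1.28178148e-04 9.78297256e-01 2.07204352e-01 9.04668244e-04]
wet_tile 0.79 [223.  94.] [0.5589 0.1599 0.026 ]
rack_used 0.73 [444. 211.] [ 0.5392 -0.2114  0.    ]
dry_tile 0.79 [457. 214.] [ 0.5443 -0.2148  0.026 ]
rack_free 0.56 [331. 158.] [ 0.5395 -0.0132  0.    ]
wet_tile [(0.8, [189.1, 59.6, 256.8, 133.6])]
rack_free [(0.9, [291.3, 116.5, 375.4, 200.2])]
stand [(0.67, [179.7, 53.3, 267.2, 143.7])]
```

View pics/w2.png

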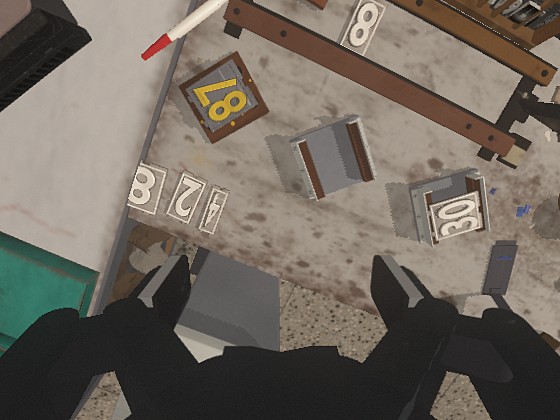

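The stand with the wet tile ("87") is at (224,96), the free rack at (333,158) with its runners nearly upright in the picture, and the used rack at (450,207). I'll enlarge the stand and the free rack.

Run:
```python
import cv2
im=cv2.imread('pics/w2.png')[45:210,170:390]
cv2.imwrite('pics/w2c.png',cv2.resize(im,None,fx=3.6,fy=3.6,interpolation=cv2.INTER_CUBIC))
```

```text
(no output)
```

View pics/w2c.png

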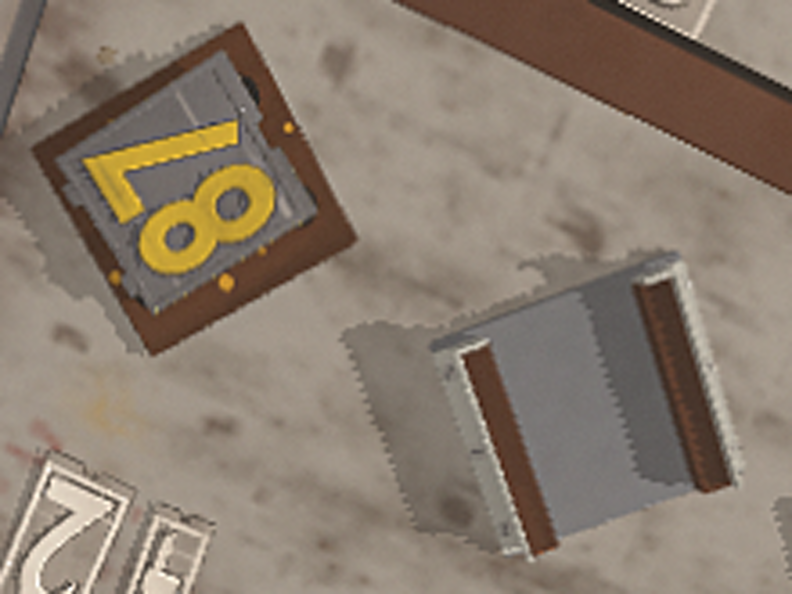

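```bash
cat > fit.py <<'E'
from h import *
import pickle
from scipy.optimize import least_squares
def fit(k,P,uv,x0):
    uv=np.array(uv,float)
    f=lambda v:(proj(k,T(v[0],v[1],v[2],P))-uv).ravel()
    r=least_squares(f,x0,loss='soft_l1');return r.x,f(r.x).reshape(-1,2).round(1).tolist()
E
python3 - <<'E'
from fit import *
k1,_=pickle.load(open('w1.pkl','rb'));k2,_=pickle.load(open('w2.pkl','rb'))
c=lambda L:[(170+u/3.6-.36,45+v/3.6-.36) for u,v in L]
pr=lambda n,r:print(n,r[0].round(4),r[1])
pr('stand',fit(k2,[(.045,-.047,.009),(-.045,-.047,.009),(-.045,.047,.009),(.045,.047,.009)],c([(243,22),(357,240),(152,355),(32,150)]),(.56,.16,.93)))
pr('stand alt',fit(k2,[(.047,-.045,.009),(-.047,-.045,.009),(-.047,.045,.009),(.047,.045,.009)],c([(243,22),(357,240),(152,355),(32,150)]),(.56,.16,.93)))
pr('tile',fit(k2,[(.0325,-.038,.03),(-.0325,-.038,.03),(-.0325,.038,.03),(.0325,.038,.03)],c([(228,52),(317,212),(155,312),(58,162)]),(.56,.16,.93)))
pr('rack',fit(k2,[(.041,.03,.026),(-.045,.03,.026),(.041,-.042,.026),(-.045,-.042,.026)],c([(490,345),(555,548),(675,277),(732,485)]),(.54,-.01,.7)))
pr('lifter',fit(k1,[(.05,.021,.003),(.05,-.021,.003),(-.05,.021,.003),(-.05,-.021,.003),(-.067,.01,.064),(-.067,-.01,.064),(-.155,.01,.064),(-.155,-.01,.064)],[(270,68),(305,70),(267,152),(303,153),(276,177),(295,177),(275,253),(293,254)],(.49,-.347,.41)))
pr('liftblade',fit(k1,[(.05,.021,.003),(.05,-.021,.003),(-.05,.021,.003),(-.05,-.021,.003)],[(270,68),(305,70),(267,152),(303,153)],(.49,-.347,.41)))
print(proj(k1,T(.4904,-.3496,.39,[(-.08,0,.052),(-.155,0,.064),(.05,0,.003)])))
E
```

```text
stand [0.5538 0.1601 0.9109] [[-0.1, -0.7], [0.8, 0.5], [0.1, 1.1], [-0.8, -0.5]]
stand alt [0.5537 0.1599 0.8892] [[-1.0, -0.9], [0.1, 3.6], [1.2, 1.4], [-0.1, -3.5]]
tile [0.556  0.1594 0.9484] [[0.5, -1.5], [2.3, -0.1], [-0.8, 2.1], [-1.3, 0.1]]
rack [ 0.5408 -0.0146  0.7619] [[0.0, -0.8], [0.9, 0.0], [-0.8, -0.1], [-0.0, 1.0]]
lifter [ 0.4914 -0.3521  0.4   ] [[-1.8, -5.5], [1.0, -6.7], [0.5, 0.7], [-0.3, 0.3], [-0.1, -0.3], [0.5, 0.0], [-0.2, 2.5], [-0.1, 1.8]]
liftblade [ 0.4873 -0.3542  0.3914] [[-1.1, -1.3], [1.5, -2.2], [0.4, 4.3], [-0.6, 4.3]]
[[281.94340129 186.4941725 ]
 [279.98256379 255.48581278]
 [285.13626255  62.78113113]]
```

```bash
cat >> h.py <<'E'
def yaw(o=None):
    w,x,y,z=(o or ctrl.get_obs())['orientation'];return np.arctan2(2*(x*y+w*z),1-2*(y*y+z*z))
def go(p,a=None):
    o=ctrl.get_obs();y=yaw(o);d=np.array(p)-o['ee_pos'];c,s=np.cos(y),np.sin(y)
    print('t',round(o['t'],2),'now',o['ee_pos'].round(4),'yaw',round(y,4),'rows total mm x %.1f y %.1f z %.1f'%tuple(1000*np.array([c*d[0]+s*d[1],s*d[0]-c*d[1],-d[2]])),'turn',None if a is None else round(y-a,4))
E
python3 - <<'E'
from fit import *
k1,_=pickle.load(open('w1.pkl','rb'))
P=[(.05,.021,.003),(.05,-.021,.003),(-.05,.021,.003),(-.05,-.021,.003),(-.067,.01,.064),(-.067,-.01,.064),(-.155,.01,.064),(-.155,-.01,.064)]
r=fit(k1,P,[(269,63),(304,64),(267,152),(303,153),(276,177),(295,177),(275,254),(293,255)],(.49,-.347,.41))
print(r)
g=T(*r[0],[(-.08,0,.052)])[0];print(g);go(g,r[0][2])
E
```

```text
(array([ 0.49136564, -0.35175263,  0.40295212]), [[-1.2, -0.5], [1.5, -0.9], [0.4, 0.6], [-0.5, 0.1], [-0.2, -0.5], [0.4, -0.2], [-0.1, 1.4], [0.0, 0.6]])
[ 0.41777305 -0.38312349  0.052     ]
t 4.42 now [0.4983 0.0503 0.3301] yaw 0.4111 rows total mm x -247.0 y 365.2 z 278.1 turn 0.0082
```

>>> send_rows(steps="-31 46 22 0.008 -1;-31 46 22 0 -1;-31 46 22 0 -1;-31 46 22 0 -1;-31 46 22 0 -1;-31 46 22 0 -1;-31 46 22 0 -1;-30 43 22 0 -1;0 0 0 0 -1;0 0 0 0 -1")

```text
t: 5.68
ee_pos: [0.4152, -0.3816, 0.1543]
orientation: [-0.0, 0.98, 0.201, 0.0]
contact_force: [0.8, 0.4, 0.3]
grip_width: 1.001
gripper_force: 0.0
```

Run:
```python
from h import *
k=ctrl.get_calibration('wrist');go([.4178,-.3831,.052],.403)
d=ctrl.landmark_of('wrist','lifter_grip') if ctrl.get_image('wrist') is not None else 0
for e in d[:1]: print(e['conf'],e['at'],onz(k,e['at'],.052))
s=ctrl.silhouettes('wrist','lifter')[0];m=s['region']
# handle centre line at top height .064
for v in range(200,330,20):
    c=np.flatnonzero(m[v]); 
    if len(c): print(v,c.min(),c.max(),onz(k,((c.min()+c.max())/2,v),.055).round(4))
```

```text
t 5.67 now [ 0.4152 -0.3816  0.1543] yaw 0.4041 rows total mm x 1.8 y 2.4 z 102.3 turn 0.0011
0.79 [278.5, 206.7] [ 0.41890264 -0.38072908  0.052     ]
200 268 294 [ 0.4253 -0.3801  0.055 ]
220 268 293 [ 0.4106 -0.386   0.055 ]
240 268 292 [ 0.3953 -0.3921  0.055 ]
260 269 293 [ 0.3798 -0.3996  0.055 ]
280 268 292 [ 0.3631 -0.4059  0.055 ]
300 269 291 [ 0.3459 -0.4132  0.055 ]
```

>>> send_rows(steps="1 1 35 0 -1;1 1 35 0 -1;0 0 25 0 -1;0 0 7 0 -1;0 0 0 0 -0.2;0 0 0 0 1;0 0 0 0 1;0 0 0 0 1;0 0 0 0 1;0 0 0 0 1", force=80)

```text
t: 7.08
ee_pos: [0.4185, -0.3831, 0.0533]
orientation: [0.0, 0.98, 0.201, 0.0]
contact_force: [-0.8, 1.6, 6.5]
grip_width: 0.218
gripper_force: 78.2
```

>>> send_rows(steps="0 0 -15 0 1;0 0 -30 0 1;0 0 -35 0 1;0 0 -27 0 1;0 0 0 0 1;0 0 0 0 1")

```text
t: 7.82
ee_pos: [0.4175, -0.382, 0.1581]
orientation: [-0.001, 0.98, 0.201, -0.0]
contact_force: [-0.5, 0.8, -2.0]
grip_width: 0.221
gripper_force: 78.2
```

Run:
```python
from fit import *
k1,_=pickle.load(open('w1.pkl','rb'))
o=ctrl.get_obs();k=ctrl.get_calibration('wrist');im=ctrl.get_image('wrist');print(o['contact_force'],o['wrist_torque'],o['grip_width'])
s=ctrl.silhouettes('wrist','lifter')[0]['region']; M=s.copy()
a=yaw(o);tcp=o['ee_pos']
# expected corners if nominal grasp
P=np.array([(.05,.021,.003),(.05,-.021,.003),(-.05,.021,.003),(-.05,-.021,.003)])
print(proj(k,T(tcp[0],tcp[1],a,P+[.08,0,-.052],tcp[2])).round(1).tolist())
for v in range(0,260,15):
    c=np.flatnonzero(s[v]); 
    if len(c):print(v,c.min(),c.max())
cv2.imwrite('pics/w3.png',im)
st=(.5545,.16,.915)
g=T(*st,[(-.185,0,.16)])[0];print(g);go(g,st[2])
```

```text
[-0.49412375  0.75831035 -2.03247795] [0.00920838 0.0644596  0.01063197] 0.2210220836712835
[[234.1, -7.7], [319.2, -7.8], [240.5, 189.3], [313.6, 189.3]]
0 242 311
15 236 317
30 236 317
45 237 317
60 238 317
75 238 316
90 239 316
105 240 318
120 241 318
135 241 317
150 241 316
165 243 316
180 244 315
195 263 296
210 261 298
225 261 299
240 258 302
255 256 304
[0.44168874 0.01337592 0.16      ]
t 7.92 now [ 0.4173 -0.3818  0.1574] yaw 0.4047 rows total mm x 178.0 y -353.7 z -2.6 turn -0.5103
```

View pics/w3.png

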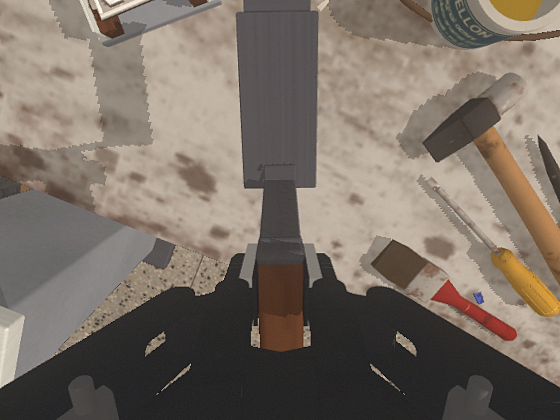

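The blade sits in the grasp as expected: rear corners at (243,187) and (315,187), about 1 mm off nominal. I'll refine the stand, tile and rack poses by edge snapping in picture w2.

```bash
cat > snap.py <<'E'
from fit import *
def snap(k,gray,x0,P,segs=None,rng=3.5,n=40,it=6):
    """fit x,y,yaw to edges: hull of the box points P, or the given 3D segments"""
    g=cv2.GaussianBlur(gray.astype(np.float32),(0,0),.8);v=np.array(x0,float)
    def pts(v):
        if segs is None:
            h=cv2.convexHull(proj(k,T(*v,P)).astype(np.float32))[:,0];S=[(h[i],h[(i+1)%len(h)]) for i in range(len(h))]
        else: S=[proj(k,T(*v,s)) for s in segs]
        A,N=[],[]
        for a,b in S:
            L=np.hypot(*(b-a))
            if L<8: continue
            f=np.linspace(.1,.9,n)[:,None];A.append(a+(b-a)*f);d=(b-a)/L;N.append(np.tile([-d[1],d[0]],(n,1)))
        return np.vstack(A),np.vstack(N)
    for i in range(it):
        A,N=pts(v);r=np.arange(-rng,rng+.01,.25)
        Q=(A[:,None]+N[:,None]*r[None,:,None]).astype(np.float32)
        I=cv2.remap(g,Q[...,0],Q[...,1],cv2.INTER_LINEAR);G=np.abs(np.gradient(I,axis=1))
        j=G.argmax(1);w=G.max(1);off=r[j];tgt=A+N*off[:,None];ok=w>np.median(w)*.4
        def res(u):
            B,_=pts(u)
            return ((B-tgt)*N).sum(1)[ok] if len(B)==len(A) else np.full(ok.sum(),9.)
        s=least_squares(res,v,loss='soft_l1',f_scale=.4,x_scale=[.01,.01,.1],diff_step=1e-4);v=s.x
    return v,np.median(np.abs(res(v))),np.sqrt((res(v)**2).mean())
def box(x,y,z0,z1): return [(sx*x,sy*y,z) for sx in(-1,1) for sy in(-1,1) for z in(z0,z1)]
E
python3 - <<'E'
from snap import *
k,_=pickle.load(open('w2.pkl','rb'));im=cv2.imread('pics/w2.png')
for nm,g in [('gray',cv2.cvtColor(im,cv2.COLOR_BGR2GRAY)),('b',im[...,0]),('r-b',128+(im[...,2].astype(float)-im[...,0])/1)]:
    print(nm,'stand',snap(k,g,(.5545,.16,.915),box(.045,.047,0,.009)))
    print('  tile',snap(k,g,(.556,.16,.93),box(.0325,.038,.026,.03),rng=2.5))
    print('  rack',snap(k,g,(.5408,-.0146,.762),None,segs=[[(.041,.03,.026),(-.045,.03,.026)],[(.041,-.042,.026),(-.045,-.042,.026)],[(-.047,.028,.009),(-.047,-.028,.009)]],rng=2.5))
E
```

```text
gray stand (array([0.55382205, 0.16064288, 0.90857386]), np.float64(0.2175014124463202), np.float64(0.2537309004691039))
  tile (array([0.55209517, 0.16331952, 0.94136754]), np.float64(0.5075731117572742), np.float64(1.1540610843555397))
  rack (array([ 0.54193875, -0.014228  ,  0.77917054]), np.float64(0.3109488861216765), np.float64(0.449989014004079))
b stand (array([0.55382679, 0.16059049, 0.90967073]), np.float64(0.2273027469519883), np.float64(0.2637817134232823))
  tile (array([0.5522475 , 0.16349294, 0.94206553]), np.float64(0.48574018635100535), np.float64(1.1406821182890834))
  rack (array([ 0.53256478, -0.02327276,  0.77727067]), np.float64(0.2708322037914569), np.float64(0.45818031426619654))
r-b stand (array([0.55390695, 0.16044799, 0.90832529]), np.float64(0.3033437803807871), np.float64(0.9237937572519264))
  tile (array([0.55575578, 0.16087223, 0.93913321]), np.float64(0.6979902854233959), np.float64(0.9525549547231185))
  rack (array([ 0.54149195, -0.01351501,  0.77815158]), np.float64(0.2272168641804493), np.float64(0.28491202628757756))
```

>>> send_rows(steps="12 -24 0 0 1;22 -44 0 0 1;24 -48 0 0 1;24 -48 0 0 1;24 -48 0 0 1;24 -48 0 0 1;22 -44 0 0 1;14 -30 0 0 1;12 -20 0 0 1;0 0 0 -0.07 1;0 0 0 -0.09 1;0 0 0 -0.09 1;0 0 0 -0.09 1;0 0 0 -0.09 1;0 0 0 -0.06 1;0 0 0 0 1;0 0 0 0 1")

```text
t: 10.05
ee_pos: [0.4419, 0.0129, 0.1587]
orientation: [-0.0, 0.902, 0.432, -0.001]
contact_force: [0.4, -0.0, -2.2]
grip_width: 0.222
gripper_force: 78.1
```

Run:
```python
from h import *
o=ctrl.get_obs();print(o['grip_width'],o['wrist_torque'])
g=T(.5538,.1605,.909,[(-.185,0,.069)])[0];print(g);go(g,.895)
```

```text
0.22194845407578673 [-0.08339606  0.02778984  0.01152162]
[0.44011103 0.01455542 0.069     ]
t 10.05 now [0.4419 0.0129 0.1587] yaw 0.894 rows total mm x 0.2 y -2.5 z 89.7 turn -0.001
```

>>> send_rows(steps="0 -1 20 0 1;0 -1.5 30 0 1;0 0 25 0 1;0 0 15 0 1;0 0 0 0 1;0 0 0 0 1")

```text
t: 10.8
ee_pos: [0.4412, 0.0142, 0.0702]
orientation: [0.001, 0.902, 0.433, 0.001]
contact_force: [0.7, 0.2, 0.1]
grip_width: 0.221
gripper_force: 78.2
```

Run:
```python
from h import *
o=ctrl.get_obs();print(o['contact_force'])
g=T(.5538,.1605,.909,[(-.185,0,.069)])[0];go(g,.895)
k=ctrl.get_calibration('side');im=ctrl.get_image('side')
# overlay model of blade and stand
tcp=o['ee_pos'];a=yaw(o)+.015
def poly(P,c,sc):
    p=(proj(k,P)-off)*sc;cv2.polylines(big,[np.round(p).astype(int)],True,c,1)
off=np.array([215,110]);sc=6
big=cv2.resize(im[110:210,215:345],None,fx=sc,fy=sc,interpolation=cv2.INTER_CUBIC)
raw=big.copy()
B=np.array([(-.05,-.021,.003),(.05,-.021,.003),(.05,.021,.003),(-.05,.021,.003)])
poly(T(tcp[0],tcp[1],a,B+[.079,0,-.0533],tcp[2]),(0,0,255),sc)
poly(T(.5538,.1605,.909,[(-.045,-.047,.009),(.045,-.047,.009),(.045,.047,.009),(-.045,.047,.009)]),(0,255,0),sc)
poly(T(.5557,.1609,.939,[(-.0325,-.038,.03),(.0325,-.038,.03),(.0325,.038,.03),(-.0325,.038,.03)]),(255,255,0),sc)
cv2.imwrite('pics/s4.png',big)
```

```text
[0.69944368 0.24004846 0.07451874]
t 10.8 now [0.4412 0.0142 0.0702] yaw 0.8947 rows total mm x -0.4 y -1.1 z 1.2 turn -0.0003
```

View pics/s4.png

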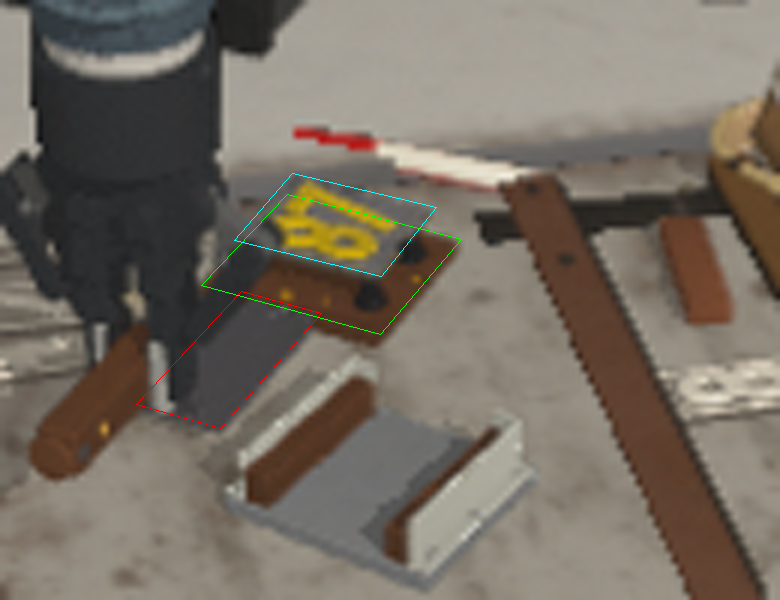

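The side overlay agrees: the drawn blade, board and tile outlines lie on the real ones (blade tip corner at 320,312, board corner at 461,240). Now inserting the blade.

>>> send_rows(steps="0 -1.5 1 0 1;6 -0.2 0 0 1;12 -0.2 0 0 1;14 -0.2 0 0 1;14 -0.2 0 0 1;14 -0.2 0 0 1;14 -0.2 0 0 1;14 -0.2 0 0 1;11 -0.1 0 0 1;6 0 0 0 1;2 0 0 0 1;0 0 0 0 1;0 0 0 0 1")

```text
t: 12.48
ee_pos: [0.5048, 0.0995, 0.0683]
orientation: [-0.0, 0.902, 0.432, -0.0]
contact_force: [0.4, 0.4, -1.5]
grip_width: 0.223
gripper_force: 78.2
```

Run:
```python
from h import *
o=ctrl.get_obs();print(o['contact_force'],o['wrist_torque'])
g=T(.5538,.1605,.909,[(-.0775,0,.069)])[0];go(g,.895)
```

```text
[ 0.35317381  0.41957498 -1.50204074] [-0.00177702  0.04354597  0.02682747]
t 12.47 now [0.5048 0.0995 0.0683] yaw 0.8944 rows total mm x 0.8 y 1.2 z -0.7 turn -0.0006
```

>>> send_rows(steps="0 1 -3 0 1;0 0 -3 0 1;0 0 -2 0 1;0 0 -2 0 1;0 0 -2 0 1;0 0 -3 0 1;0 0 -5 0 1;0 0 -8 0 1;0 0 -10 0 1;0 0 -12 0 1;0 0 -10 0 1;0 0 -5 0 1;0 0 0 0 1;0 0 0 0 1")

```text
t: 14.22
ee_pos: [0.5054, 0.0991, 0.1329]
orientation: [-0.0, 0.902, 0.433, -0.0]
contact_force: [-0.7, -0.1, -1.9]
grip_width: 0.222
gripper_force: 78.2
```

Run:
```python
from snap import *
o=ctrl.get_obs();k=ctrl.get_calibration('wrist');im=ctrl.get_image('wrist');cv2.imwrite('pics/w5.png',im);pickle.dump((k,o),open('w5.pkl','wb'))
print(o['t'],o['ee_pos'],yaw(o),o['contact_force'],o['wrist_torque'])
for n in ['wet_tile','lifter']:
    d=ctrl.silhouettes('wrist',n); print(n,[(e['conf'],e['bbox']) for e in d])
```

```text
14.225 [0.50538242 0.0990502  0.13286473] 0.8947808507852794 [-0.72345417 -0.13516426 -1.94817024] [-0.09882414  0.11373189 -0.01609818]
wet_tile [(0.76, [198.8, 24.1, 348.0, 161.5]), (0.7, [231.1, 0.3, 315.8, 352.7])]
lifter [(0.71, [236.4, 1.7, 318.0, 353.7])]
```

View pics/w5.png

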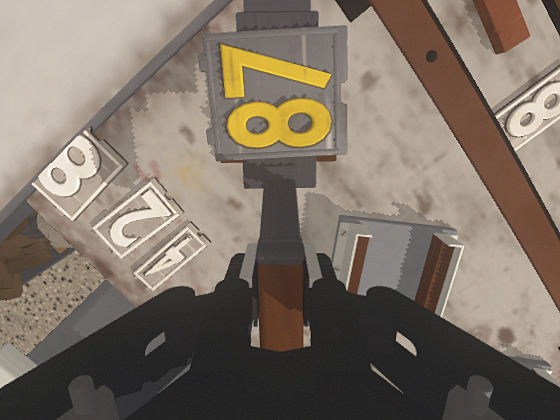

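The tile sits level on the blade ("87" at 275,95), and the cones of the stand are clear of it. I'll measure its pose relative to the tool.

```bash
cat > tile.py <<'E'
from snap import *
def tile(k,o,M,im):
    a=yaw(o);t=o['ee_pos'];z=t[2]-.0463
    ys,xs=np.nonzero(M);c=cv2.convexHull(np.c_[xs,ys].astype(np.float32))[:,0]
    W=np.array([onz(k,p,z)[:2] for p in c])-t[:2]
    L=np.c_[W@[np.cos(a),np.sin(a)],W@[-np.sin(a),np.cos(a)]]*1000
    return cv2.minAreaRect(L.astype(np.float32))
E
python3 - <<'E'
from tile import *
k,o=pickle.load(open('w5.pkl','rb'));im=cv2.imread('pics/w5.png')
ctrl.get_image('wrist')
M=ctrl.silhouettes('wrist','wet_tile')[0]['region'];print(tile(k,o,M,im))
a=yaw(o);t=o['ee_pos'];zz=t[2]-.0533
x0=[*T(t[0],t[1],a,[(.08,0,0)])[0][:2],a+.03]
hb=[(x,y,z+zz) for x,y,z in box(.0325,.038,.003,.007)]
for g in (cv2.cvtColor(im,cv2.COLOR_BGR2GRAY),im[...,0]):
    v,m,r=snap(k,g,x0,hb,rng=6);d=v[:2]-t[:2];print('tile in tool x,y(left) mm',1000*(d@[np.cos(a),np.sin(a)]),1000*(d@[-np.sin(a),np.cos(a)]),'dyaw',v[2]-a,m,r)
E
```

```text
((79.63996887207031, 1.2589607238769531), (65.36333465576172, 75.88742065429688), 4.0381178855896)
tile in tool x,y(left) mm 79.5828407956889 1.1260553567606844 dyaw 0.0549049344375091 0.7500000794373822 2.50502768898576
tile in tool x,y(left) mm 79.573979791955 1.0594762415561259 dyaw 0.05355876086963307 0.841535748999857 2.2603467157128283
```

>>> send_rows(steps="-5 3 0 0 1;-9 5 0 0 1;-13 8 0 0 1;-16 10 0 0 1;-18 11 0 0 1;-18 11 0 0 1;-18 11 0 0 1;-16 10 0 0 1;-13 8 0 0 1;-9 5 0 0 1;-6 3 0 0 1;-3 1 0 0 1;0 0 0 0.02 1;0 0 0 0.04 1;0 0 0 0.045 1;0 0 0 0.04 1;0 0 0 0.02 1;0 0 0 0.012 1;0 0 0 0 1;0 0 0 0 1")

```text
t: 16.98
ee_pos: [0.4827, -0.067, 0.1333]
orientation: [-0.0, 0.936, 0.351, 0.0]
contact_force: [0.1, -0.1, -1.5]
grip_width: 0.222
gripper_force: 78.3
```

Run:
```python
from tile import *
o=ctrl.get_obs();k=ctrl.get_calibration('wrist');im=ctrl.get_image('wrist');pickle.dump((k,o),open('w6.pkl','wb'));cv2.imwrite('pics/w6raw.png',im)
M=ctrl.silhouettes('wrist','wet_tile')[0]['region'];print(tile(k,o,M,im))
go([.4824,-.0671,.133],.718)
rk=(.5415,-.0138,.778)
for S,z in [([(.041,.042),(-.045,.042),(-.045,.03),(.041,.03)],.026),([(.041,-.042),(-.045,-.042),(-.045,-.03),(.041,-.03)],.026),([(.047,.052),(-.047,.052),(-.047,-.052),(.047,-.052)],.009)]:
    p=proj(k,T(*rk,[(x,y,z) for x,y in S]));cv2.polylines(im,[np.round(p*8).astype(int)],True,(0,255,0),1,cv2.LINE_AA,3)
im=im[0:300,130:450];cv2.imwrite('pics/w6.png',cv2.resize(im,None,fx=2,fy=2,interpolation=cv2.INTER_CUBIC))
```

```text
((80.19831848144531, 1.2465362548828125), (65.50365447998047, 76.1331558227539), 3.143606424331665)
t 17.07 now [ 0.4827 -0.0671  0.1333] yaw 0.7178 rows total mm x -0.2 y -0.2 z 0.3 turn -0.0002
```

View pics/w6.png

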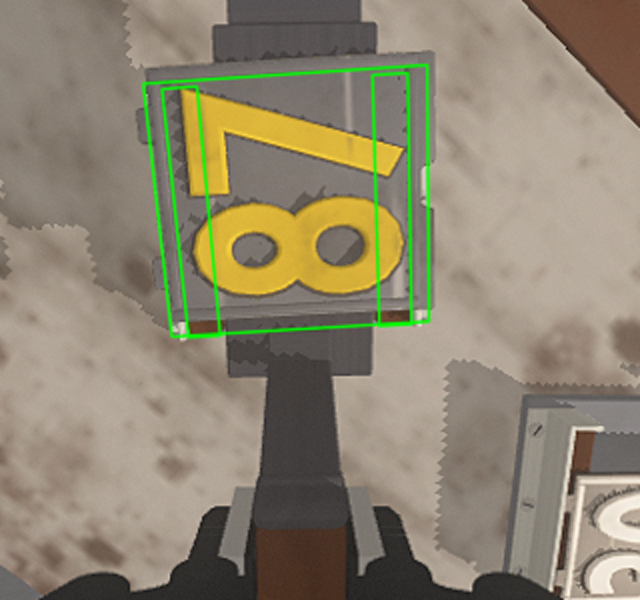

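The overlaid rack matches the visible runner ends (near (205,328) and (394,320)), and the tile is centred over it. Lowering gently.

>>> send_rows(steps="0 0 5 0 1;0 0 9 0 1;0 0 10 0 1;0 0 10 0 1;0 0 7 0 1;0 0 4 0 1;0 0 2 0 1;0 0 1.5 0 1;0 0 1.5 0 1;0 0 1.5 0 1;0 0 1.5 0 1;0 0 1.5 0 1;0 0 1.5 0 1;0 0 1.5 0 1;0 0 1.5 0 1;0 0 1.5 0 1;0 0 1.5 0 1;0 0 2 0 1;0 0 0 0 1;0 0 0 0 1")

```text
t: 19.58
ee_pos: [0.4827, -0.0671, 0.0693]
orientation: [0.0, 0.936, 0.351, 0.0]
contact_force: [-0.1, -0.1, -2.2]
grip_width: 0.219
gripper_force: 78.2
```

Run:
```python
from tile import *
o=ctrl.get_obs();k=ctrl.get_calibration('wrist');im=ctrl.get_image('wrist');print(o['ee_pos'],yaw(o),o['contact_force'],o['wrist_torque'])
cv2.imwrite('pics/w7.png',im)
M=ctrl.silhouettes('wrist','wet_tile')[0]['region'];ys,xs=np.nonzero(M)
rk=(.5415,-.0138,.778);c,s=np.cos(rk[2]),np.sin(rk[2])
h=cv2.convexHull(np.c_[xs,ys].astype(np.float32))[:,0]
W=np.array([onz(k,p,.03)[:2] for p in h])-rk[:2]
print(cv2.minAreaRect((np.c_[W@[c,s],W@[-s,c]]*1000).astype(np.float32)))
cv2.imwrite('pics/w7c.png',cv2.resize(im[0:280,130:450],None,fx=2,fy=2))
```

```text
[ 0.48274671 -0.06708953  0.06930842] 0.7177575055579227 [-0.10785916 -0.08326762 -2.16571731] [-0.07551833  0.08017632  0.05667993]
((0.6536788940429688, -0.22973251342773438), (76.3695068359375, 65.0959243774414), 89.785400390625)
```

View pics/w7c.png

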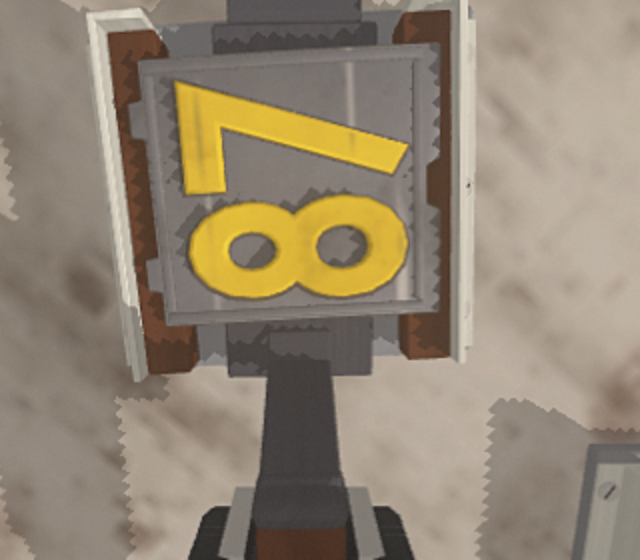

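The tile lies flat on both runners between the fences: fitted at runner height it measures 76.4 × 65.1 mm and is centred within 0.7 mm. Now drawing the blade out along the rack's −x.

>>> send_rows(steps="0 0 1.5 0 1;-3 0.2 0 0 1;-6 0.4 0 0 1;-10 0.6 0 0 1;-12 0.7 0 0 1;-14 0.8 0 0 1;-14 0.8 0 0 1;-14 0.8 0 0 1;-14 0.8 0 0 1;-12 0.7 0 0 1;-9 0.5 0 0 1;-5 0.3 0 0 1;-3 0.2 0 0 1;0 0 0 0 1;0 0 0 0 1")

```text
t: 21.55
ee_pos: [0.3999, -0.1484, 0.0678]
orientation: [-0.0, 0.936, 0.351, 0.0]
contact_force: [0.4, 0.1, -2.2]
grip_width: 0.223
gripper_force: 78.2
```

Run:
```python
from tile import *
o=ctrl.get_obs();print(o['ee_pos'],o['contact_force'])
rk=(.5415,-.0138,.778);c,s=np.cos(rk[2]),np.sin(rk[2])
d=o['ee_pos'][:2]-rk[:2];print('tcp in rack',d@[c,s],d@[-s,c])
k=ctrl.get_calibration('side');ctrl.get_image('side')
for e in ctrl.silhouettes('side','wet_tile')[:2]:
    ys,xs=np.nonzero(e['region']);h=cv2.convexHull(np.c_[xs,ys].astype(np.float32))[:,0]
    W=np.array([onz(k,p,.03)[:2] for p in h])-rk[:2]
    print(e['conf'],e['bbox'],cv2.minAreaRect((np.c_[W@[c,s],W@[-s,c]]*1000).astype(np.float32)))
```

```text
[ 0.39994482 -0.14837751  0.06780089] [ 0.44652391  0.11174963 -2.18510279]
tcp in rack -0.19528645299596842 0.0034893064270782037
0.81 [263.9, 174.9, 297.4, 191.2] ((-0.7595977783203125, 1.1754417419433594), (69.2944107055664, 75.23615264892578), 0.631997287273407)
```

>>> send_rows(steps="0 0 -15 0 1;0 0 -30 0 1;0 0 -30 0 1;0 0 -17 0 1;-10 14 0 0 1;-20 27 0 0 1;-25 34 0 0 1;-30 40 0 0 1;-25 34 0 0 1;-20 27 0 0 1;-10 13 0 0 1;0 0 0 0.06 1;0 0 0 0.09 1;0 0 0 0.09 1;0 0 0 0.075 1;0 0 0 0 1;0 0 0 0 1")

```text
t: 23.78
ee_pos: [0.4185, -0.3827, 0.1595]
orientation: [-0.0, 0.98, 0.201, -0.0]
contact_force: [-0.1, -0.9, -2.7]
grip_width: 0.22
gripper_force: 78.4
```

Run:
```python
from h import *
go([.4185,-.3831,.0533],.403)
```

```text
t 23.77 now [ 0.4185 -0.3827  0.1595] yaw 0.4041 rows total mm x -0.2 y 0.4 z 106.2 turn 0.0011
```

>>> send_rows(steps="0 0 20 0 1;0 0 30 0 1;0 0 28 0 1;0 0 12 0 1;0 0 7 0 1;0 0 4 0 1;0 0 2 0 1;0 0 1 0 1;0 0 1 0 1;0 0 0 0 1;0 0 0 0 1")

```text
t: 25.15
ee_pos: [0.4187, -0.383, 0.0549]
orientation: [0.0, 0.98, 0.2, 0.0]
contact_force: [0.4, 0.8, -2.3]
grip_width: 0.216
gripper_force: 78.2
```

>>> send_rows(steps="0 0 1 0 1;0 0 0.5 0 1;0 0 0.5 0 1;0 0 0 0 1;0 0 0 0 1")

```text
t: 25.78
ee_pos: [0.4186, -0.383, 0.0534]
orientation: [-0.0, 0.98, 0.2, -0.0]
contact_force: [-2.7, 1.8, 5.3]
grip_width: 0.22
gripper_force: 79.3
```

>>> send_rows(steps="0 0 0 0 0.3;0 0 0 0 0;0 0 0 0 -0.5;0 0 0 0 -1;0 0 0 0 -1;0 0 -5 0 -1;0 0 -15 0 -1;0 0 -30 0 -1;0 0 -40 0 -1;0 0 -50 0 -1;0 0 -50 0 -1;0 0 0 0 -1;0 0 0 0 -1")

```text
t: 27.4
ee_pos: [0.4185, -0.3827, 0.2431]
orientation: [0.0, 0.98, 0.2, 0.0]
contact_force: [0.8, 0.7, -0.7]
grip_width: 0.998
gripper_force: 0.0
```

Run:
```python
from h import *
o=ctrl.get_obs();print(o['t'],o['ee_pos'],o['contact_force'],o['grip_width'])
im=ctrl.get_image('side');w=ctrl.get_image('wrist')
cv2.imwrite('pics/end.png',cv2.resize(np.hstack([im[110:350,200:420],w[0:240,150:420]]),None,fx=1.6,fy=1.6))
```

```text
27.4 [ 0.4185146  -0.38273188  0.24312264] [ 0.83830348  0.7319558  -0.70299047] 0.9976582217950618
```

View pics/end.png

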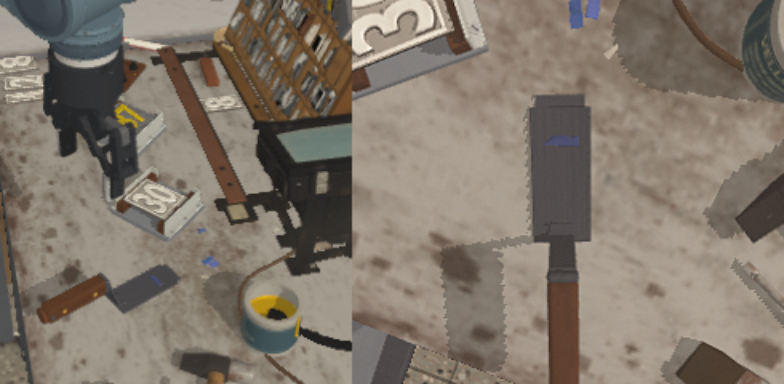

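The lifter lies flat on the bench again (blade at 145,288 in the left half). The wet tile is on the free rack (125,118), and the "30" tile and the tin are where they were. Handing in.

```bash
python3 -c "
from plant import ctrl
print(ctrl.hand_in())"
```

```text
the job is handed in; nothing more can be done
None
```

The wet tile lies flat on both runners of the empty rack, the lifter is flat on the bench again, the dry tile and the tin were not touched, and the job was handed in at about 27.5 s.

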